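# Set up the chip cutter for thick chips

## Robot

A 6-joint arm with a two-finger parallel gripper is mounted at the origin on a cart in front of the work surface, level with it; the furniture and walls round the work are solid. World frame = base frame: x ahead of the robot, y to its left, z up, the work surface at z = 0. Lengths are in mm, angles in rad, forces in N, time in s.
With the tool pointing down it reaches from about 400 to 925 mm from the base axis. Payload 12.5 kg.
Tool frame: the origin (TCP) lies midway between the tips of the shut fingers; the grasp point (between the pads) lies 19 mm behind it; z points along the fingers, y is the line along which they close (so a half turn about z gives the same grasp; the last joint's range is limited). The gripper opens to 95 mm and grips with 3 to 60 N. Pads are 20 mm wide; open, the fingers measure 119 mm over their backs; the gripper's body (75 mm by 180 mm) begins 59 mm behind the grasp point.
Start: joints at [1.059, 0.491, 1.559, -0, 1.092, -0.106], TCP at [246.707, 574.267, 214.661] pointing down, gripper open.
Joint ranges: [-3.1, 3.1], [-0.84, 2.19], [0.05, 2.79], [-1.13, 4.28], [0.06, 2.93], [-2.69, 2.69]. Speed limits (rad/s): [2.22, 2.22, 2.79, 3.14, 3.14, 3.14].

## Interface

Orientations are given as [roll, pitch, yaw] about the fixed x, y, z axes, in that order (R = Rz(yaw) Ry(pitch) Rx(roll)).
In Python, from cell import env gives the robot as it stands.
- The arm moves only by the tool arm_command, never from a script. Its argument "targets" is a list of rows, each a list of 5 numbers: the shift along the tool's x, y, z in mm, then the turn about the tool's z in degrees, then the opening, from 0 (shut) to 1 (fully open). In form: [[tx, ty, tz, roll, fingers], ...]. A call has 1 to 5 rows; each row is the pose to reach, as a shift and turn from the pose commanded when the call began, along the tool's axes at that moment; what a row does not reach only later rows make up. A row lasts 1/10 s, in which the tool goes at most 50 mm and 8.59 degrees, less where a joint would pass 70% of its speed; a pose out of reach is approached as far as the arm can. A call with a gripper value outside its range is refused whole. The fingers move at their own pace and stop on an object; the grip force is fixed at half the most. Time passes only in rows, so rows that repeat a pose let the fingers close. It gives the time, the measured TCP pose, the force, the opening and the grip force at its end, in the units of the state.
- env.state(): the state, without advancing time (a new reading comes with each control period).
- env.read_camera(name): name is "scene" or "top" or "wrist"; returns a dict with "frame" (384x512x3 uint8, red, green, blue), "vertical_fov" (degrees; the focal length in pixels is half the picture's height over the tangent of half this angle, whatever the lens; pixels are square), "cx", "cy" (the principal point, pixels), "world_from_camera" (4x4, takes a point from camera to world coordinates); the wrist camera has in their place "hand_eye" (4x4, takes a point from camera to tool coordinates, whose origin is the TCP and whose axes are the flange's). Camera axes: x right, y down, z forward; pixel columns grow to the right and rows downward; lengths in mm; the calibration is good to about 2 mm. A picture is of the moment at which its call begins: read the wrist's pose just before it. There is no depth.
- env.job_done(): hands the job in; it is judged then, once.
The state is a dict: "t": time; "joints": joint angles; "qvel": joint speeds; "tau": joint torques, N m; "eef_pos": TCP position; "tcp_rot": TCP orientation; "ft_force": force on the tool from outside, world axes, zero at the start; "moment": the same for the moment, N m; "opening": opening from 0.0 (shut) to 1.0 (fully open); "grip_force": force on a finger pad.
Only numpy, scipy, OpenCV 4.12 (cv2) and the standard library are available. Lean on these libraries where they do the work, as an engineer would, in place of code of your own. Each camera call takes 0.05 s, during which the arm holds its last target. There are 200 camera calls.

## Task

Set the chip cutter up for thick chips: pull the grid with the nine big openings and its matching pusher with the nine big studs out of the sprung clip strip, one at a time. Lower each fully home into its slot on the cutter, the grid in the fixed slot at the cutter's front end and the pusher, studs towards the grid, in the slot of the sliding ram behind it. Leave the two thin-chip plates clipped in the strip.

Things in the scene. Friction and masses are not known exactly. Their poses are not given: they have to be found in the camera images.
- strip: Fixed clip strip, steel base 312x60 mm, four stations along its y at -111, -37, 37, 111 mm. Each plate stands upright with its axes along the strip's, foot 12 mm above the worktop, between grey blocks (tops 34 mm above the worktop); two sprung leaves snap over its ribs. A straight upward pull of about 9 to 12 N frees it; clear once raised 30 mm. Origin: centre of underside, z up.
- thick_grid: Aluminium grid plate, 3 x 3 big openings (13 mm) between thin blades. 62 mm wide (y), 9 mm thick (x), shoulders 68 mm above the foot; centred grip tab 30 mm wide, 9 mm thick, 68 to 96 mm above the foot. Ribs 30 mm long stand 2 mm proud of both faces 10 mm above the foot. 0.04 to 0.09 kg. Origin: centre of the foot, z up. Clipped in any station.
- thin_grid: Aluminium grid plate with 5 x 5 small openings (8 mm); otherwise the same sizes, origin and axes as thick_grid. Clipped in any station of the strip, where it stays.
- thick_pusher: Solid white plastic pusher plate, 3 x 3 big square studs (10 mm) standing 8 mm out of its front (-x) face, 24 to 62 mm above the foot; otherwise the same sizes, ribs, tab, origin and axes as thick_grid. Clipped in any station, studs to the strip's -x side.
- thin_pusher: Solid white plastic pusher plate with 5 x 5 small square studs (5 mm); otherwise the same sizes, origin and axes as thick_pusher. Clipped in any station of the strip, where it stays.
- cutter: Fixed aluminium chip cutter, 0.3 m long (its x), 98 mm wide. Front end (x = 0): the grid's slot, two posts with vertical grooves open at the top. Behind it (+x) the sliding ram with an equal slot for the pusher; black cross handle at the rear. Origin: under the grid slot, on the worktop; z up.
- grid_seat (a point): Where the centre of the grid's foot rests when home: on the sill of the front slot, 34 mm above the worktop; axes as the cutter's, plate square across x. Play in the grooves 1.5 mm either way along x, 2 mm along y; groove tops flare 5 mm outward between 80 and 87 mm above the worktop. No detent: the plate slides down.
- pusher_seat (a point): Where the centre of the pusher's foot rests when home: on the sill of the ram's slot, 34 mm above the worktop; grooves and flares as at grid_seat; axes as the cutter's, -x points to the grid. Moves with the ram.
- ram (a joint): Slide of the ram along the cutter's x: 0 (85 mm behind the grid slot) to 0.03 m (115 mm behind). It stays where it is left; about 8 N moves it.
- thick_studs (a point): Middle of the stud ends of thick_pusher: 12.5 mm in front (-x) of the plate's middle, 43 mm above its foot.

How it is judged (in metres and radians):
On the way:
1. one of the two thick-chip plates is home in its slot while the other is still clipped in the strip (((x of thick_grid in the frame of grid_seat between -0.004 and 0.004 m and y of thick_grid in the frame of grid_seat between -0.004 and 0.004 m and z of thick_grid in the frame of grid_seat between -0.004 and 0.004 m and angle between the z axis of thick_grid and the z axis of grid_seat, either way round below 0.06 rad and angle between the x axis of thick_grid and the x axis of grid_seat, either way round below 0.12 rad and distance of thick_pusher from where it was at the start of the episode below 0.006 m and angle between thick_pusher's own z axis and vertical below 0.1 rad) or (x of thick_pusher in the frame of pusher_seat between -0.004 and 0.004 m and y of thick_pusher in the frame of pusher_seat between -0.004 and 0.004 m and z of thick_pusher in the frame of pusher_seat between -0.004 and 0.004 m and angle between the z axis of thick_pusher and the z axis of pusher_seat, either way round below 0.06 rad and angle between the x axis of thick_pusher and the x axis of pusher_seat, either way round below 0.12 rad and x of thick_studs in the frame of pusher_seat below -0.006 m and distance of thick_grid from where it was at the start of the episode below 0.006 m and angle between thick_grid's own z axis and vertical below 0.1 rad))), for 0.2 s.
At the end, for the whole second after the job is handed in: The thick grid stands home in the fixed front slot and the thick pusher, studs to the grid, in the ram's slot: foot within 4 mm of its seat, upright within 0.06 rad, at rest. The thin grid and thin pusher are still clipped in the strip, within 6 mm of their start (x of thick_grid in the frame of grid_seat between -0.004 and 0.004 m and y of thick_grid in the frame of grid_seat between -0.004 and 0.004 m and z of thick_grid in the frame of grid_seat between -0.004 and 0.004 m and angle between the z axis of thick_grid and the z axis of grid_seat, either way round below 0.06 rad and angle between the x axis of thick_grid and the x axis of grid_seat, either way round below 0.12 rad and x of thick_pusher in the frame of pusher_seat between -0.004 and 0.004 m and y of thick_pusher in the frame of pusher_seat between -0.004 and 0.004 m and z of thick_pusher in the frame of pusher_seat between -0.004 and 0.004 m and angle between the z axis of thick_pusher and the z axis of pusher_seat, either way round below 0.06 rad and angle between the x axis of thick_pusher and the x axis of pusher_seat, either way round below 0.12 rad and x of thick_studs in the frame of pusher_seat below -0.006 m and distance of each of thin_grid, thin_pusher from where it was at the start of the episode below 0.006 m and angle between each of thin_grid, thin_pusher's own z axis and vertical below 0.1 rad and linear speed of each of thick_grid, thick_pusher below 0.02 m/s); the robot touches nothing.
It also fails if it takes over 56 s, if anything falls off the work surface, if the arm or the gripper's body presses on something with over 40 N, if the wrist force passes 120 N, or if a joint passes its speed limit or range.

## Working session

There is one attempt and no reset: what is moved stays moved. The work goes in short steps, Python scripts to look and compute and a tool call to move; the robot and the scene stay as the last step left them, time stands still between calls to the robot, and variables do not carry over. Pictures are saved under pics/ and viewed, at most 10 in all, crops included, and the job is handed in when it is done.

Besides the shell and the picture viewer there is one more tool, called after "Emit:" as name([rows], argument=value, ...), one row to a line, values as JSON. arm_command: Moves the arm, as the interface text tells. Its arguments: {"type":"object","properties":{"targets":{"type":"array","items":{"type":"array","items":{"type":"number"}}}},"required":["targets"]}

```bash
mkdir -p pics
cat > h.py <<'E'
import numpy as np, cv2
from cell import env
def shot(n,f):
    s=env.state(); c=env.read_camera(n); cv2.imwrite(f'pics/{f}.png',c['frame'][:,:,::-1]); 
    np.savez(f'pics/{f}.npz',**{k:np.array(v) for k,v in c.items()},pos=s['eef_pos'],rot=s['tcp_rot']); return c,s
E
python3 - <<'E'
from h import *
for n in('scene','top','wrist'):
    c,s=shot(n,n+'0'); print(n,c['vertical_fov'],c['cx'],c['cy'],np.round(c.get('world_from_camera',c.get('hand_eye')),3).tolist())
a=[cv2.imread(f'pics/{n}0.png') for n in('scene','top','wrist')]
print({k:np.round(v,3) for k,v in env.state().items()})
E
```

```text
scene 46.03705580641932 251.73654834454578 196.29236028455244 [[0.762, -0.441, 0.475, -1.247], [-0.648, -0.506, 0.569, -567.643], [-0.011, -0.741, -0.671, 745.113], [0.0, 0.0, 0.0, 1.0]]
top 54.8878066807638 252.48478402495124 194.46822542025635 [[-0.009, -0.995, 0.102, 402.705], [-1.0, 0.007, -0.019, 17.496], [0.018, -0.102, -0.995, 959.878], [0.0, 0.0, 0.0, 1.0]]
wrist 65.23688141892168 256.1355807268412 191.53802644148197 [[0.0, -0.966, -0.26, 72.366], [1.0, 0.0, 0.001, -0.288], [-0.001, -0.26, 0.966, -170.883], [0.0, 0.0, 0.0, 1.0]]
{'t': np.float64(0.15), 'joints': array([ 1.059,  0.491,  1.559, -0.   ,  1.092, -0.106]), 'qvel': array([-0.   , -0.002, -0.002,  0.   , -0.001,  0.001]), 'tau': array([ 2.0000e-03, -6.1289e+01, -2.5828e+01,  6.9000e-02,  4.7000e-02,
       -0.0000e+00]), 'eef_pos': array([246.598, 574.1  , 214.2  ]), 'tcp_rot': array([-3.141, -0.   ,  2.736]), 'ft_force': array([0.505, 0.422, 0.197]), 'moment': array([ 0.011, -0.044, -0.03 ]), 'grip_force': np.float64(0.0), 'opening': np.float64(1.001)}
```

View pics/top0.png

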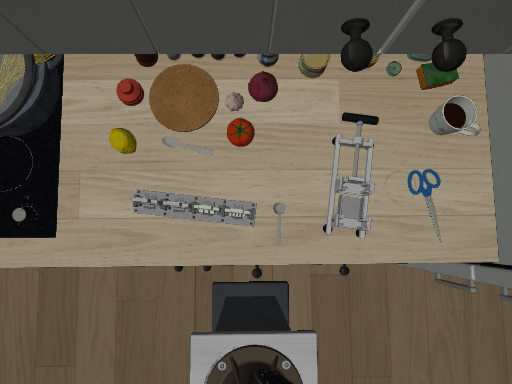

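View pics/scene0.png

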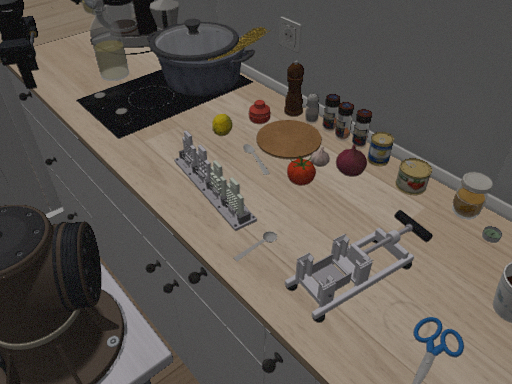

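The top view shows the strip at about (133-257, 190-225) and the cutter at about (325-375, 115-238), its handle at the far end. The scene view shows four plates, two grey on the left and two whiter ones nearer. I'll zoom in to identify them.

Run:
```python
import cv2,numpy as np
s=cv2.imread('pics/scene0.png')[125:230,165:260]; t=cv2.imread('pics/top0.png')
a=cv2.resize(s,None,fx=5.5,fy=5.5,interpolation=2)
cv2.imwrite('pics/z1.png',a)
b=cv2.resize(t[180:235,125:265],None,fx=5.6,fy=5.6,interpolation=2)
c=cv2.resize(t[130:240,320:380],None,fx=2.5,fy=2.5,interpolation=2)
o=np.zeros((600,790,3),np.uint8);o[:308,:784]=b;o[310:310+275,:150]=c
d=cv2.imread('pics/scene0.png')[205:325,275:440];d=cv2.resize(d,None,fx=2.4,fy=2.4);o[310:598,160:160+396]=d
cv2.imwrite('pics/z2.png',o)
```

```text
(no output)
```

View pics/z1.png

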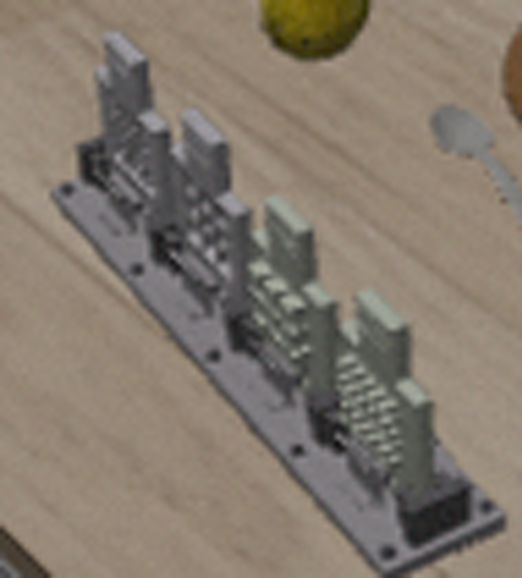

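View pics/z2.png

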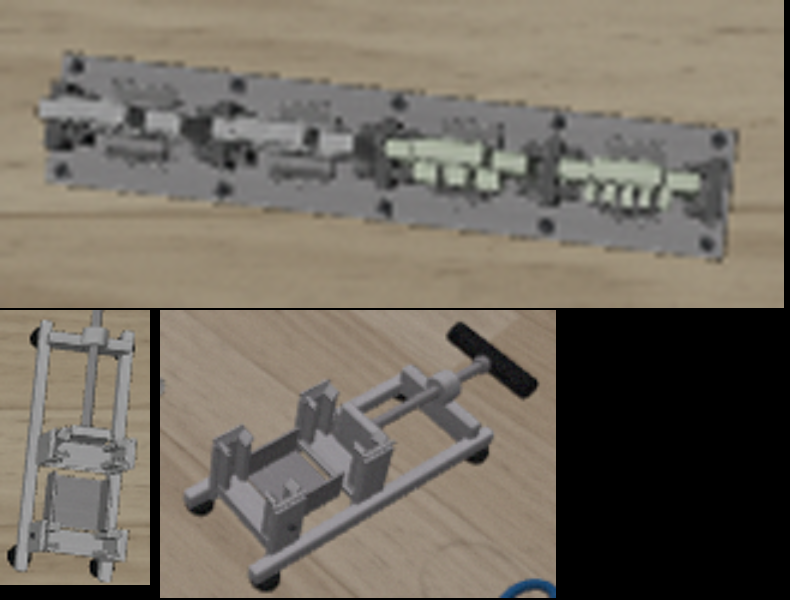

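Big 3x3 studs are in the third plate from the left, and the second plate from the left looks like the big-opening grid. I'll work out rough poses next.

```bash
cat >> h.py <<'E'
from scipy.spatial.transform import Rotation as R
def ray(f,u,v):
    d=np.load(f'pics/{f}.npz'); fl=192/np.tan(np.radians(d['vertical_fov']/2))
    if 'world_from_camera' in d: T=d['world_from_camera']
    else:
        W=np.eye(4);W[:3,:3]=R.from_euler('xyz',d['rot']).as_matrix();W[:3,3]=d['pos'];T=W@d['hand_eye']
    r=T[:3,:3]@[(u-d['cx'])/fl,(v-d['cy'])/fl,1]; return T[:3,3],r/np.linalg.norm(r)
def onz(f,u,v,z):
    o,r=ray(f,u,v); return (o+r*(z-o[2])/r[2])[:2]
def proj(f,P):
    d=np.load(f'pics/{f}.npz'); fl=192/np.tan(np.radians(d['vertical_fov']/2))
    if 'world_from_camera' in d: T=d['world_from_camera']
    else:
        W=np.eye(4);W[:3,:3]=R.from_euler('xyz',d['rot']).as_matrix();W[:3,3]=d['pos'];T=W@d['hand_eye']
    q=np.linalg.inv(T)@[*P,1]; return q[0]/q[2]*fl+d['cx'],q[1]/q[2]*fl+d['cy']
def tri(f1,p1,f2,p2):
    A=[];b=[]
    for f,p in((f1,p1),(f2,p2)):
        o,r=ray(f,*p);M=np.eye(3)-np.outer(r,r);A.append(M);b.append(M@o)
    return np.linalg.solve(sum(A),sum(b))
def toolmove(pos,yaw):   # shift in tool axes and roll degrees from current commanded approx
    s=env.state(); M=R.from_euler('xyz',s['tcp_rot']).as_matrix()
    print('move',np.round(M.T@(np.array(pos)-s['eef_pos']),1),'roll',np.round(np.degrees(s['tcp_rot'][2]-yaw),2))
E
python3 - <<'E'
from h import *
P=[onz('top0',125+u/5.6,180+v/5.6,6) for u,v in((78,66),(720,140),(62,171),(707,244))]
print(np.round(P,1)); c=np.mean(P,0); d=(P[0]-P[1]+P[2]-P[3]); psi=np.arctan2(-d[0],d[1]); print(c,psi)
# cutter: post tops z=87; from z2: scale 2.5 offset 320,130, y0 310
for u,v in((35,525),(125,535),(40,440),(130,448),(40,340),(130,345)):
    print(np.round(onz('top0',320+u/2.5,130+(v-310)/2.5,60),1))
a=psi;ax=np.array([-np.sin(a),np.cos(a)])
for y in(111,37,-37,-111): print(y,np.round(c+ax*y,1))
# view pose: camera over station; cam is +72 along tool x (world y)
toolmove([c[0]-0,c[1]-30,330],a+np.pi/2)
E
```

```text
[[509.7 292.1]
 [473.1  -3.5]
 [461.3 298.4]
 [425.3   2.9]]
[467.36650188 147.48622184] -0.1221815372250802
[ 440.7 -198.6]
[ 430.1 -286.6]
[ 524.4 -206.2]
[ 515.8 -295.2]
[ 625.  -209.5]
[ 619.5 -299.6]
111 [480.9 257.7]
37 [471.9 184.2]
-37 [462.9 110.8]
-111 [453.8  37.3]
move [-383.1 -332.5 -115.6] roll 73.75
```

Run:
```python
from h import *
toolmove([467,195,250],np.pi/2-.122)
```

```text
move [-352.1 -261.3  -35.6] roll 73.74
```

Emit:
arm_command([
  [-352, -261, -36, 74, 1],
  [-352, -261, -36, 74, 1],
  [-352, -261, -36, 74, 1],
  [-352, -261, -36, 74, 1],
  [-352, -261, -36, 74, 1],
])

```text
t: 0.65
eef_pos: [372.5, 357.1, 235.2]
tcp_rot: [3.142, -0.0, 1.98]
ft_force: [0.1, 0.9, -0.3]
opening: 0.998
grip_force: 0.0
```

Run:
```python
from h import *
toolmove([467,195,250],np.pi/2-.122)
print(env.state()['t'],env.state()['eef_pos'])
```

```text
move [-186.3   22.2  -14.8] roll 30.44
0.65 [372.52878714 357.12671653 235.2189649 ]
```

Emit:
arm_command([
  [-186, 22, -15, 30.5, 1],
  [-186, 22, -15, 30.5, 1],
  [-186, 22, -15, 30.5, 1],
  [-186, 22, -15, 30.5, 1],
  [-186, 22, -15, 30.5, 1],
])

```text
t: 1.15
eef_pos: [469.1, 194.3, 250.3]
tcp_rot: [3.141, 0.0, 1.447]
ft_force: [-0.1, 1.0, -0.5]
opening: 0.998
grip_force: 0.0
```

Run:
```python
from h import *
c,s=shot('wrist','w1'); print(s['t'],s['eef_pos'],s['tcp_rot'],s['qvel'])
cv2.imwrite('pics/w1z.png',cv2.resize(c['frame'][:,:,::-1],(800,600),interpolation=2))
```

```text
1.15 [469.08967553 194.3372157  250.30115075] [3.14073615e+00 1.73860813e-04 1.44654207e+00] [ 0.07558132 -0.00502728  0.02176623  0.01799926 -0.00335581 -0.0119709 ]
```

View pics/w1z.png

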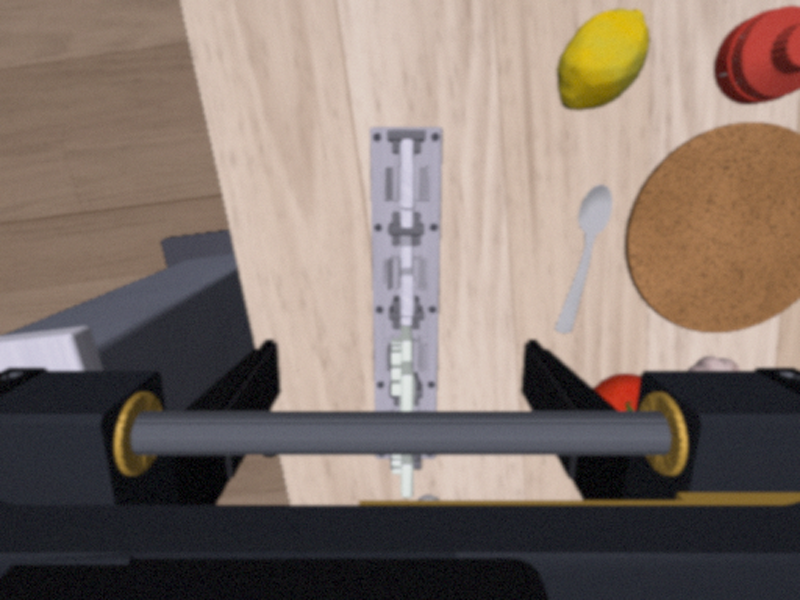

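The wrist view shows the strip squarely aligned with the tool, with plate tops around u≈407 (in the 800-wide view). I'll rectify plane views to check the grid type and centre the tabs.

```bash
cat >> h.py <<'E'
def rect(f,O,A,B,w,h,s):  # patch: corner O, unit axes A (cols), B (rows), size mm, px/mm
    im=cv2.imread(f'pics/{f}.png'); O,A,B=map(np.array,(O,A,B))
    src=np.float32([[0,0],[w*s,0],[w*s,h*s],[0,h*s]])
    dst=np.float32([proj(f,O+A*a+B*b) for a,b in((0,0),(w,0),(w,h),(0,h))])
    return cv2.warpPerspective(im,cv2.getPerspectiveTransform(dst,src),(int(w*s),int(h*s)),flags=cv2.INTER_CUBIC)
E
python3 - <<'E'
from h import *
a=-.122;X=np.array([np.cos(a),np.sin(a),0]);Y=np.array([-np.sin(a),np.cos(a),0]);Z=np.array([0,0,1.])
C=np.array([467.4,147.5,0])
out=np.zeros((600,800,3),np.uint8)
# fronts (from -x side), cols = -Y
for i,y in enumerate((111,37)):
    p=rect('scene0',C+Y*(y+40)-X*4.5+Z*115,-Y,-Z,80,115,2.4); out[:p.shape[0],i*200:i*200+p.shape[1]]=p
# tops plane 108: cols = -Y (left), rows=-X
p=rect('w1',C+Y*160-X*-50+Z*108,-Y,-X,220,100,2.9); out[290:290+p.shape[0],:p.shape[1]]=p
# base plane z=6 from wrist
p=rect('w1',C+Y*170+X*50+Z*6,-Y,-X,190,100,2); out[0:200,410:790]=p
cv2.imwrite('pics/r1.png',out)
E
```

```text
(no output)
```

View pics/r1.png

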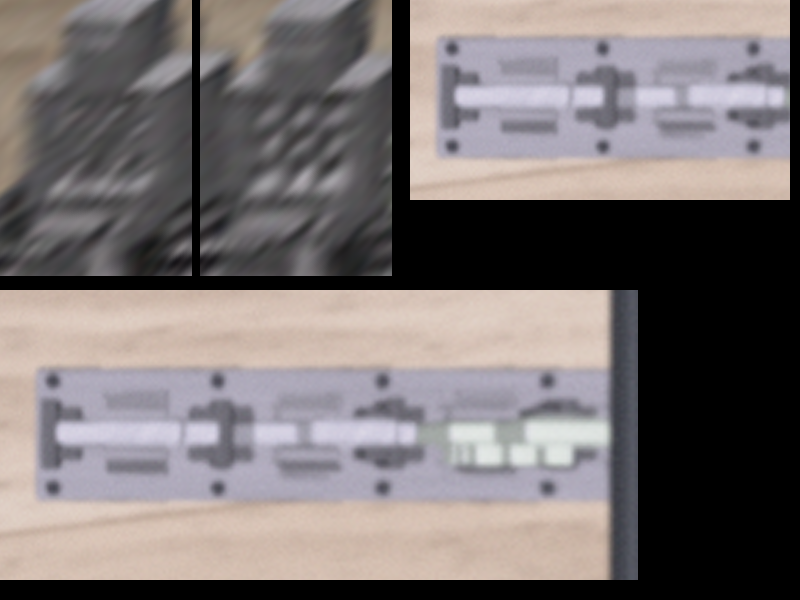

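The rectified fronts confirm it: station +37 has the 3x3 openings and station +111 the fine grid. Next the cutter.

Run:
```python
from h import *
toolmove([520,-335,180],np.pi/2-.09)
```

```text
move [-520.8  115.7   70. ] roll -1.77
```

Emit:
arm_command([
  [-521, 116, 20, -2, 1],
  [-521, 116, 20, -2, 1],
  [-521, 116, 20, -2, 1],
  [-521, 116, 20, -2, 1],
  [-521, 116, 20, -2, 1],
])

```text
t: 1.7
eef_pos: [492.2, -51.7, 240.6]
tcp_rot: [-3.142, -0.0, 1.491]
ft_force: [1.1, -1.1, 1.1]
opening: 0.997
grip_force: 0.0
```

Run:
```python
from h import *
toolmove([520,-335,180],np.pi/2-.09)
```

```text
move [-280.2   50.3   60.6] roll 0.58
```

Emit:
arm_command([
  [-280, 50, 60, 0, 1],
  [-280, 50, 60, 0, 1],
  [-280, 50, 60, 0, 1],
  [-280, 50, 60, 0, 1],
  [-280, 50, 60, 0, 1],
])

```text
t: 2.2
eef_pos: [515.9, -295.2, 188.5]
tcp_rot: [-3.141, -0.0, 1.491]
ft_force: [0.8, -0.1, 0.2]
opening: 0.999
grip_force: 0.0
```

Emit:
arm_command([
  [-25, 5, 0, 0, 1],
  [-25, 5, 0, 0, 1],
  [-25, 5, 0, 0, 1],
])

```text
t: 2.5
eef_pos: [518.6, -318.7, 188.6]
tcp_rot: [-3.141, -0.001, 1.489]
ft_force: [0.4, 0.6, 0.1]
opening: 1.002
grip_force: 0.0
```

Run:
```python
from h import *
c,s=shot('wrist','w2'); print(s['t'],s['eef_pos'],s['tcp_rot'],s['qvel'])
cv2.imwrite('pics/w2z.png',cv2.resize(c['frame'][:,:,::-1],(800,600),interpolation=2))
```

```text
2.5 [ 518.56869993 -318.66853483  188.58511173] [-3.14069454e+00 -1.05146868e-03  1.48916123e+00] [ 0.01939652 -0.02039967  0.01553968  0.00196775  0.00105168  0.00314262]
```

View pics/w2z.png

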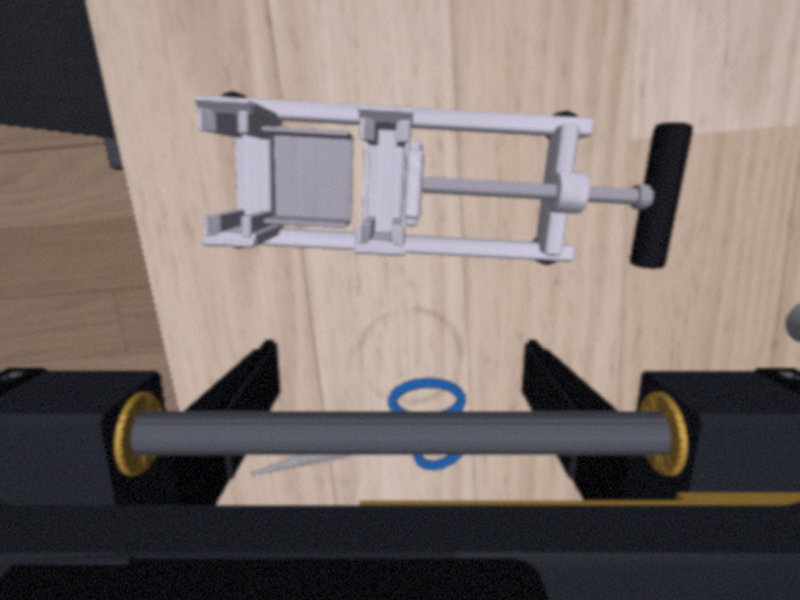

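Run:
```python
from h import *
a=-.13;X=np.array([np.cos(a),np.sin(a),0]);Y=np.array([-np.sin(a),np.cos(a),0]);Z=np.array([0,0,1.])
for u,v in((195,97),(202,245),(592,120),(572,255)): print(np.round(onz('w2',u/1.5625,v/1.5625,87 if u<300 else 34),1))
C=np.array([430,-240,0])
out=np.zeros((600,800,3),np.uint8)
for i,z in enumerate((87,34)):
    p=rect('w2',C-X*30+Y*65+Z*z,X,-Y,185,130,4.2 if z==87 else 2.0); print(p.shape)
    out[i*0:p.shape[0],:p.shape[1]]=p if z==87 else out[:p.shape[0],:p.shape[1]]
cv2.imwrite('pics/r2.png',out)
```

```text
[ 418.  -197.6]
[ 406.5 -277.1]
[ 652.4 -222.9]
[ 640.6 -311.1]
(546, 777, 3)
(260, 370, 3)
```

View pics/r2.png

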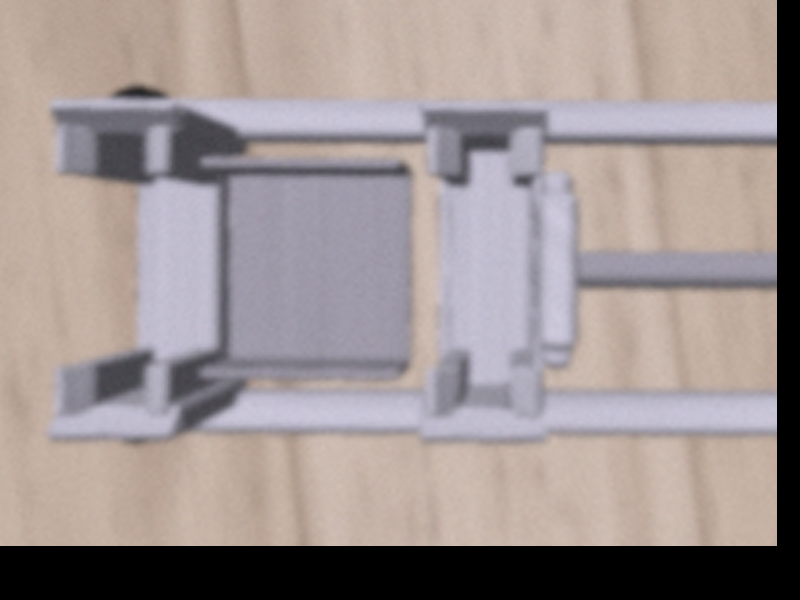

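The rectified view shows the front posts' outer edges at columns 52-175 and rows 103-438, and the ram's at columns 427-547 and rows 108-440, so the seats are roughly known. One more wrist look from straight above the front slot will fix it numerically.

Emit:
arm_command([
  [10, -45, 10, 3, 1],
  [15, -92, 20, 3, 1],
  [15, -92, 20, 3, 1],
  [15, -92, 20, 3, 1],
])

```text
t: 2.95
eef_pos: [428.1, -296.0, 169.9]
tcp_rot: [3.141, 0.0, 1.437]
ft_force: [0.8, -0.0, 0.5]
opening: 1.004
grip_force: 0.0
```

Run:
```python
from h import *
shot('wrist','w3'); 
a=-.136;X=np.array([np.cos(a),np.sin(a),0]);Y=np.array([-np.sin(a),np.cos(a),0]);Z=np.array([0,0,1.])
S=np.array([426.8,-239.0,0])
def peaks(p,s,o,sg):
    g=np.gradient(cv2.GaussianBlur(p.reshape(-1,1).astype(np.float32),(1,0+9),0).ravel()); 
    i=[k for k in range(2,len(g)-2) if abs(g[k])==abs(g[k-2:k+3]).max() and abs(g[k])>1.2]
    return [(round(o+sg*k/s,1),round(float(g[k]),1)) for k in i]
for f in('w2','w3'):
  for nm,dx in(('front',0),('ram',89)):
    B=S+X*dx+Z*87
    for y0 in(37,-42):   # profile along x through post area
        p=cv2.cvtColor(rect(f,B-X*25+Y*(y0+5),X,-Y,50,5,4),6).mean(0); print(f,nm,'x at y',y0,peaks(p,4,-25,1))
    p=cv2.cvtColor(rect(f,B-X*9+Y*55,X,-Y,18,110,4),6).mean(1); print(f,nm,'y',peaks(p,4,55,-1))
c=rect('w3',S-X*40+Y*60+Z*87,X,-Y,150,120,5); cv2.imwrite('pics/r3.png',c)
s=env.state(); print(s['eef_pos'],s['t'])
```

```text
w2 front x at y 37 [(-14.8, -2.0), (-0.2, -1.8), (11.5, 1.2), (16.0, 1.3), (19.0, 2.2), (20.5, 1.8)]
w2 front x at y -42 [(2.5, -1.3), (14.5, -2.5), (18.5, 2.0)]
w2 front y [(43.5, -6.1), (41.2, 9.1), (38.5, -8.8), (32.8, -2.6), (21.5, 7.9), (-20.5, -5.0), (-32.0, 5.2), (-39.0, -6.0), (-41.2, 4.3)]
w2 ram x at y 37 [(-16.0, -2.3), (14.5, 2.8)]
w2 ram x at y -42 []
w2 ram y [(38.8, -9.0), (34.8, 1.5), (32.8, -2.5), (29.2, 7.1), (23.2, -2.5), (21.0, 5.2), (-18.2, -2.2), (-26.5, -2.7), (-32.0, 4.5), (-38.8, -5.0), (-40.8, 4.5)]
w3 front x at y 37 [(-15.2, -3.7), (-2.0, -2.3), (3.0, 2.7), (15.0, 3.5)]
w3 front x at y -42 [(-18.0, -1.6), (15.8, 2.1), (20.0, -2.3), (22.8, 2.0)]
w3 front y [(40.8, 2.5), (38.8, -10.3), (35.0, 1.7), (33.0, -2.7), (30.5, 7.6), (24.0, -1.6), (22.2, 5.0), (-16.2, -2.4), (-24.2, -2.8), (-32.0, 4.4), (-38.8, -4.4), (-40.8, 3.1)]
w3 ram x at y 37 [(-21.2, -1.7), (-19.2, -1.9), (14.0, 3.1)]
w3 ram x at y -42 [(14.2, 1.6), (16.0, 1.3), (24.0, -1.8)]
w3 ram y [(38.8, -9.2), (35.0, 2.2), (33.0, -2.1), (31.0, 1.3), (24.2, -2.0), (22.2, 5.9), (17.8, -2.4), (-20.0, -1.7), (-27.0, 1.4), (-31.8, 4.0), (-39.0, -5.5), (-41.0, 5.0)]
[ 428.94681079 -296.67999085  170.00742119] 3.0
```

View pics/r3.png

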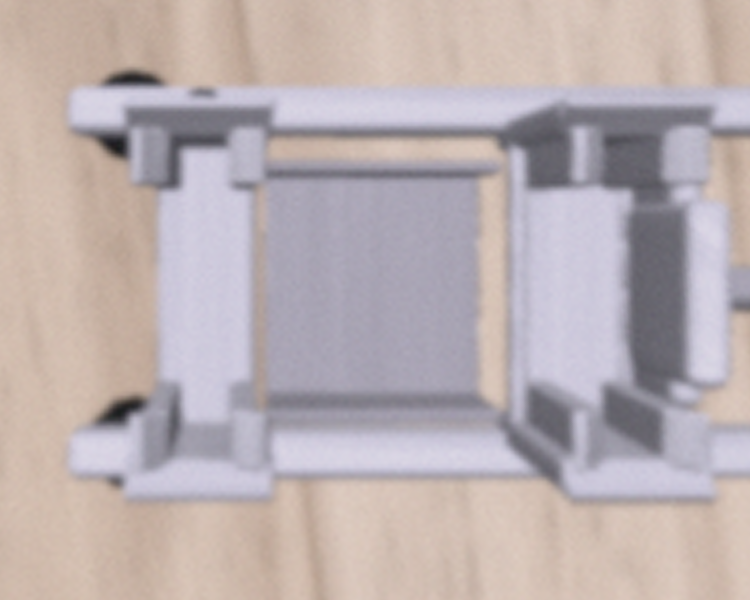

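The front slot centre checks out (posts at columns 127-272, rows 105-498). Seats: grid (426.7, -239.4), pusher (514.2, -251.5), with cutter yaw -0.136. Moving to the grid.

Run:
```python
from h import *
toolmove([473.1,184.1,170],np.pi/2-.122)
```

```text
move [ 4.824e+02 -2.020e+01 -4.000e-01] roll -0.65
```

Emit:
arm_command([
  [482, -20, 0, -0.6, 0.5],
  [482, -20, 0, -0.6, 0.5],
  [482, -20, 0, -0.6, 0.5],
  [482, -20, 0, -0.6, 0.5],
  [482, -20, 0, -0.6, 0.5],
])

```text
t: 3.5
eef_pos: [452.4, -45.9, 169.6]
tcp_rot: [3.14, 0.0, 1.448]
ft_force: [0.8, -0.8, 0.8]
opening: 0.636
grip_force: 0.0
```

Run:
```python
from h import *
toolmove([473.1,184.1,170],np.pi/2-.122)
```

```text
move [230.8  -7.7  -0.4] roll -0.07
```

Emit:
arm_command([
  [231, -8, 0, 0, 0.5],
  [231, -8, 0, 0, 0.5],
  [231, -8, 0, 0, 0.5],
  [231, -8, 0, 0, 0.5],
  [231, -8, 0, 0, 0.5],
])

```text
t: 4.0
eef_pos: [472.5, 186.2, 169.6]
tcp_rot: [3.14, -0.001, 1.45]
ft_force: [-0.2, -1.2, 0.1]
opening: 0.499
grip_force: 0.0
```

Emit:
arm_command([
  [0, 0, 0, 0, 0.4],
  [0, 0, 0, 0, 0.4],
  [0, 0, 0, 0, 0.4],
])

```text
t: 4.3
eef_pos: [472.2, 181.6, 169.2]
tcp_rot: [3.141, -0.0, 1.447]
ft_force: [0.1, -0.2, 1.2]
opening: 0.404
grip_force: 0.0
```

Run:
```python
from h import *
toolmove([473.1,184.1,79],np.pi/2-.122)
```

```text
move [ 2.5  0.6 90.2] roll -0.12
```

Emit:
arm_command([
  [2, 0.6, 45, 0, 0.4],
  [2, 0.6, 75, 0, 0.4],
  [2, 0.6, 90, 0, 0.4],
  [2, 0.6, 90, 0, 0.4],
  [2, 0.6, 90, 0, 0.4],
])

```text
t: 4.8
eef_pos: [473.3, 183.1, 79.6]
tcp_rot: [3.141, -0.0, 1.445]
ft_force: [-0.1, 0.5, 0.3]
opening: 0.402
grip_force: 0.0
```

Run:
```python
from h import *
toolmove([473.1,184.1,79],np.pi/2-.122); shot('wrist','w4')
s=env.state(); print(s['eef_pos'],s['ft_force'],s['qvel'])
toolmove([473.1,184.1,79],np.pi/2-.122)
```

```text
move [ 1.  -0.3  0.6] roll -0.2
[473.48806898 183.30417562  80.05997831] [ 0.69533984 -0.58390889 -0.07202951] [ 0.00512378 -0.01047621 -0.00227194 -0.00079161 -0.002674    0.00160767]
move [ 0.7 -0.5  1.1] roll -0.19
```

Close.

Emit:
arm_command([
  [0.8, -0.3, 0.5, 0, 0.25],
  [0.8, -0.3, 0.5, 0, 0],
  [0.8, -0.3, 0.5, 0, 0],
  [0.8, -0.3, 0.5, 0, 0],
  [0.8, -0.3, 0.5, 0, 0],
])

```text
t: 5.35
eef_pos: [472.8, 184.6, 78.9]
tcp_rot: [3.141, -0.0, 1.447]
ft_force: [-0.3, -0.8, 3.4]
opening: 0.094
grip_force: 30.0
```

Emit:
arm_command([
  [0, 0, 0, 0, 0],
  [0, 0, 0, 0, 0],
  [0, 0, 0, 0, 0],
])

```text
t: 5.65
eef_pos: [472.8, 184.6, 78.9]
tcp_rot: [3.141, -0.0, 1.446]
ft_force: [-1.6, -0.1, 5.8]
opening: 0.095
grip_force: 30.0
```

Emit:
arm_command([
  [0, 0, -8, 0, 0],
  [0, 0, -16, 0, 0],
  [0, 0, -28, 0, 0],
  [0, 0, -40, 0, 0],
  [0, 0, -60, 0, 0],
])

```text
t: 6.15
eef_pos: [472.4, 184.5, 139.5]
tcp_rot: [-3.141, 0.0, 1.446]
ft_force: [0.3, -0.5, -0.0]
opening: 0.096
grip_force: 30.0
```

Emit:
arm_command([
  [0, 0, -40, 0, 0],
  [0, 0, -65, 0, 0],
  [0, 0, -65, 0, 0],
  [0, 0, -65, 0, 0],
])

```text
t: 6.55
eef_pos: [472.5, 184.6, 204.3]
tcp_rot: [3.14, -0.001, 1.447]
ft_force: [-0.1, -0.6, -1.3]
opening: 0.092
grip_force: 30.0
```

Run:
```python
from h import *
toolmove([426.7,-239.4,204],np.pi/2-.136)
```

```text
move [-4.264e+02  7.100e+00  1.000e-01] roll 0.67
```

Emit:
arm_command([
  [-40, 0, 0, 0.2, 0],
  [-85, 1, 0, 0.4, 0],
  [-130, 2, 0, 0.7, 0],
  [-175, 3, 0, 0.7, 0],
  [-220, 4, 0, 0.7, 0],
])

```text
t: 7.05
eef_pos: [448.3, -35.7, 202.7]
tcp_rot: [-3.14, -0.0, 1.435]
ft_force: [0.1, 0.0, -1.0]
opening: 0.093
grip_force: 30.0
```

Emit:
arm_command([
  [-45, 1, 0, 0, 0],
  [-90, 2, 0, 0, 0],
  [-135, 3, 0, 0, 0],
  [-175, 3, 0, 0, 0],
  [-195, 3, 0, 0, 0],
])

```text
t: 7.55
eef_pos: [424.8, -230.4, 202.5]
tcp_rot: [-3.14, -0.001, 1.432]
ft_force: [0.3, -0.1, 0.1]
opening: 0.091
grip_force: 30.0
```

Run:
```python
from h import *
toolmove([426.7,-239.4,204],np.pi/2-.136)
shot('scene','s2');shot('top','t2');shot('wrist','w5')
```

```text
move [-8.7  3.2 -1.5] roll -0.16
```

Emit:
arm_command([
  [-6, 3, 0, 0, 0],
  [-6, 3, 0, 0, 0],
  [-6, 3, 0, 0, 0],
  [-6, 3, 0, 0, 0],
])

```text
t: 8.1
eef_pos: [428.1, -233.5, 203.6]
tcp_rot: [-3.142, -0.0, 1.435]
ft_force: [0.1, 0.4, -0.7]
opening: 0.091
grip_force: 30.0
```

Run:
```python
from h import *
for i in range(3): toolmove([426.7,-239.4,204],np.pi/2-.136); shot('wrist','w5')
```

```text
move [-6.  -0.6 -0.4] roll 0.03
move [-5.9 -0.6 -0.3] roll 0.02
move [-5.8 -0.5 -0.3] roll 0.01
```

Emit:
arm_command([
  [-6, -0.5, 0, 0, 0],
  [-6, -0.5, 20, 0, 0],
  [-6, -0.5, 40, 0, 0],
  [-6, -0.5, 40, 0, 0],
  [-6, -0.5, 40, 0, 0],
])

```text
t: 8.75
eef_pos: [426.6, -240.3, 163.9]
tcp_rot: [-3.141, -0.0, 1.434]
ft_force: [1.0, -0.4, 0.3]
opening: 0.095
grip_force: 30.0
```

Run:
```python
from h import *
for i in range(2): toolmove([426.7,-239.4,101],np.pi/2-.136); shot('wrist','w5')
```

```text
move [ 0.9 -0.1 62.9] roll -0.04
move [ 1.  -0.4 63.3] roll -0.04
```

Lowering in steps, watching force.

Emit:
arm_command([
  [0.8, 0, 8, 0, 0],
  [0.8, 0, 14, 0, 0],
  [0.8, 0, 20, 0, 0],
  [0.8, 0, 24, 0, 0],
  [0.8, 0, 28, 0, 0],
])

```text
t: 9.35
eef_pos: [426.7, -239.3, 135.2]
tcp_rot: [-3.141, -0.0, 1.434]
ft_force: [-0.5, 0.4, -1.1]
opening: 0.094
grip_force: 30.0
```

Emit:
arm_command([
  [0, 0, 6, 0, 0],
  [0, 0, 12, 0, 0],
  [0, 0, 18, 0, 0],
  [0, 0, 22, 0, 0],
  [0, 0, 26, 0, 0],
])

```text
t: 9.85
eef_pos: [426.8, -239.3, 109.2]
tcp_rot: [-3.142, -0.0, 1.434]
ft_force: [-0.0, -0.6, -1.2]
opening: 0.09
grip_force: 30.0
```

Emit:
arm_command([
  [0, 0, 3, 0, 0],
  [0, 0, 6, 0, 0],
  [0, 0, 7.5, 0, 0],
  [0, 0, 8, 0, 0],
  [0, 0, 8, 0, 0],
])

```text
t: 10.35
eef_pos: [426.8, -239.3, 101.6]
tcp_rot: [3.142, -0.0, 1.434]
ft_force: [0.9, 0.6, 0.0]
opening: 0.092
grip_force: 30.0
```

Emit:
arm_command([
  [0, 0, 1, 0, 0],
  [0, 0, 2, 0, 0],
  [0, 0, 2, 0, 0],
])

```text
t: 10.65
eef_pos: [427.0, -239.4, 100.8]
tcp_rot: [3.14, 0.001, 1.434]
ft_force: [-2.8, 1.9, 16.9]
opening: 0.092
grip_force: 30.0
```

On the sill at the expected height. Release and lift.

Emit:
arm_command([
  [0, 0, -0.5, 0, 0.1],
  [0, 0, -0.5, 0, 0.35],
  [0, 0, -0.5, 0, 0.35],
  [0, 0, -0.5, 0, 0.35],
  [0, 0, -0.5, 0, 0.35],
])

```text
t: 11.15
eef_pos: [426.7, -239.2, 100.0]
tcp_rot: [-3.141, -0.0, 1.434]
ft_force: [-0.2, -0.2, 0.5]
opening: 0.337
grip_force: 0.0
```

Emit:
arm_command([
  [0, 0, -15, 0, 0.35],
  [0, 0, -40, 0, 0.35],
  [0, 0, -80, 0, 0.35],
  [0, 0, -80, 0, 0.35],
])

```text
t: 11.55
eef_pos: [428.2, -240.2, 183.9]
tcp_rot: [3.136, 0.003, 1.434]
ft_force: [0.5, -0.8, -0.7]
opening: 0.354
grip_force: 0.0
```

Run:
```python
from h import *
toolmove([464.1,110.7,180],np.pi/2-.122)
```

```text
move [352.6 -12.1   2.7] roll -0.83
```

Emit:
arm_command([
  [45, -1, 0, -0.3, 0.4],
  [95, -3, 0, -0.7, 0.4],
  [145, -5, 0, -0.7, 0.4],
  [195, -7, 0, -0.7, 0.4],
  [240, -9, 0, -0.7, 0.4],
])

```text
t: 12.05
eef_pos: [450.1, 1.8, 179.7]
tcp_rot: [-3.141, -0.0, 1.446]
ft_force: [0.8, -0.8, -0.8]
opening: 0.396
grip_force: 0.0
```

Emit:
arm_command([
  [45, -2, 0, 0, 0.4],
  [85, -3, 0, 0, 0.4],
  [112, -3, 0, 0, 0.4],
  [112, -3, 0, 0, 0.4],
  [112, -3, 0, 0, 0.4],
])

```text
t: 12.55
eef_pos: [461.1, 111.4, 179.6]
tcp_rot: [-3.141, 0.0, 1.448]
ft_force: [-0.3, 0.5, -0.1]
opening: 0.398
grip_force: 0.0
```

Run:
```python
from h import *
for i in range(2): toolmove([464.1,110.7,79],np.pi/2-.122); shot('top','t3')
# grid standing: tab-top at (426.7,-239.4,130) ?
a=-.136;X=np.array([np.cos(a),np.sin(a),0]);Y=np.array([-np.sin(a),np.cos(a),0]);Z=np.array([0,0,1.])
S=np.array([426.7,-239.4,0]); print(proj('t3',S+130*Z))
p=np.hstack([rect(f,S-X*30+Y*50+Z*130,X,-Y,140,100,2.7) for f in('top0','t3')]); cv2.imwrite('pics/g.png',p)
```

```text
move [ -0.3   3.2 100.6] roll -0.04
move [  0.2   3.1 100.7] roll -0.11
(np.float64(359.6370135307053), np.float64(220.6666360032567))
```

View pics/g.png

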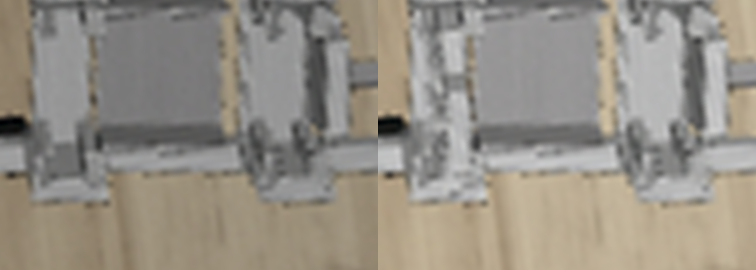

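The right half shows the grid standing in the front slot (columns 415-470). Now the pusher.

Emit:
arm_command([
  [0, 3, 45, 0, 0.4],
  [0, 3, 80, 0, 0.4],
  [0, 3, 98, 0, 0.4],
  [0, 3, 99, 0, 0.4],
  [0, 3, 99, 0, 0.4],
])

```text
t: 13.15
eef_pos: [464.6, 110.1, 81.4]
tcp_rot: [-3.141, 0.0, 1.445]
ft_force: [-0.0, -0.7, 0.3]
opening: 0.4
grip_force: 0.0
```

Run:
```python
from h import *
for i in range(2): toolmove([464.1,110.7,79],np.pi/2-.122); shot('top','t3')
```

```text
move [ 0.5 -0.6  2.4] roll -0.21
move [ 0.3 -0.8  2.9] roll -0.19
```

Emit:
arm_command([
  [0.3, -0.6, 1.5, 0, 0.25],
  [0.3, -0.6, 2, 0, 0],
  [0.3, -0.6, 2, 0, 0],
  [0.3, -0.6, 2, 0, 0],
  [0.3, -0.6, 2, 0, 0],
])

```text
t: 13.75
eef_pos: [463.9, 111.3, 79.3]
tcp_rot: [3.141, -0.0, 1.447]
ft_force: [-0.4, -0.1, 3.0]
opening: 0.097
grip_force: 30.0
```

Emit:
arm_command([
  [0, 0, 0, 0, 0],
  [0, 0, 0, 0, 0],
])

```text
t: 13.95
eef_pos: [463.9, 111.3, 79.3]
tcp_rot: [3.141, -0.0, 1.447]
ft_force: [0.1, 0.1, 3.7]
opening: 0.096
grip_force: 30.0
```

Emit:
arm_command([
  [0, 0, -8, 0, 0],
  [0, 0, -16, 0, 0],
  [0, 0, -28, 0, 0],
  [0, 0, -40, 0, 0],
  [0, 0, -60, 0, 0],
])

```text
t: 14.45
eef_pos: [463.5, 111.2, 139.8]
tcp_rot: [-3.141, 0.0, 1.446]
ft_force: [-0.1, 0.1, -0.2]
opening: 0.093
grip_force: 30.0
```

Emit:
arm_command([
  [0, 0, -40, 0, 0],
  [0, 0, -70, 0, 0],
  [0, 0, -70, 0, 0],
  [0, 0, -70, 0, 0],
])

```text
t: 14.85
eef_pos: [463.7, 111.2, 209.7]
tcp_rot: [3.14, -0.0, 1.446]
ft_force: [-1.0, -0.0, -0.2]
opening: 0.094
grip_force: 30.0
```

Run:
```python
from h import *
toolmove([514.2,-251.5,209],np.pi/2-.136)
```

```text
move [-353.6   95.1    0.8] roll 0.67
```

Emit:
arm_command([
  [-42, 12, 0, 0.2, 0],
  [-84, 24, 0, 0.4, 0],
  [-126, 36, 0, 0.7, 0],
  [-168, 48, 0, 0.7, 0],
  [-210, 58, 0, 0.7, 0],
])

```text
t: 15.35
eef_pos: [494.9, -106.0, 207.9]
tcp_rot: [-3.14, -0.001, 1.434]
ft_force: [0.7, -0.7, -0.3]
opening: 0.093
grip_force: 30.0
```

Emit:
arm_command([
  [-40, 12, 0, 0, 0],
  [-80, 22, 0, 0, 0],
  [-115, 30, 0, 0, 0],
  [-135, 35, 0, 0, 0],
  [-135, 35, 0, 0, 0],
])

```text
t: 15.85
eef_pos: [511.3, -244.6, 207.7]
tcp_rot: [-3.14, -0.001, 1.432]
ft_force: [-0.7, 0.3, -0.6]
opening: 0.091
grip_force: 30.0
```

Emit:
arm_command([
  [0, 0, 0, 0, 0],
  [0, 0, 0, 0, 0],
  [0, 0, 0, 0, 0],
])

```text
t: 16.15
eef_pos: [511.7, -241.6, 209.2]
tcp_rot: [-3.141, -0.0, 1.436]
ft_force: [-0.0, 0.5, -0.4]
opening: 0.093
grip_force: 30.0
```

Run:
```python
from h import *
for i in range(2): toolmove([514.2,-251.5,164],np.pi/2-.136); shot('top','t4')
```

```text
move [-9.5  3.9 45.2] roll 0.05
move [-9.3  3.8 45.2] roll 0.05
```

Emit:
arm_command([
  [-9.3, 3.8, 0, 0, 0],
  [-9.3, 3.8, 25, 0, 0],
  [-9.3, 3.8, 43, 0, 0],
  [-9.3, 3.8, 43, 0, 0],
  [-9.3, 3.8, 43, 0, 0],
])

```text
t: 16.75
eef_pos: [514.4, -253.0, 166.5]
tcp_rot: [3.142, -0.0, 1.434]
ft_force: [0.1, 0.7, -0.1]
opening: 0.093
grip_force: 30.0
```

Run:
```python
from h import *
for i in range(2): toolmove([514.2,-251.5,101],np.pi/2-.136); shot('top','t4')
```

```text
move [ 1.4 -0.4 65.5] roll -0.03
move [ 1.5 -0.6 66. ] roll -0.03
```

Emit:
arm_command([
  [1, -0.3, 8, 0, 0],
  [1, -0.3, 14, 0, 0],
  [1, -0.3, 20, 0, 0],
  [1, -0.3, 25, 0, 0],
  [1, -0.3, 30, 0, 0],
])

```text
t: 17.35
eef_pos: [513.9, -251.5, 135.6]
tcp_rot: [-3.141, -0.0, 1.434]
ft_force: [-0.4, -0.3, -1.6]
opening: 0.09
grip_force: 30.0
```

Emit:
arm_command([
  [0, 0, 6, 0, 0],
  [0, 0, 12, 0, 0],
  [0, 0, 18, 0, 0],
  [0, 0, 22, 0, 0],
  [0, 0, 26, 0, 0],
])

```text
t: 17.85
eef_pos: [513.9, -251.5, 109.7]
tcp_rot: [-3.141, -0.0, 1.434]
ft_force: [-0.2, -0.1, -0.8]
opening: 0.093
grip_force: 30.0
```

Emit:
arm_command([
  [0, 0, 3, 0, 0],
  [0, 0, 6, 0, 0],
  [0, 0, 8, 0, 0],
  [0, 0, 8, 0, 0],
])

```text
t: 18.25
eef_pos: [513.9, -251.5, 101.9]
tcp_rot: [-3.141, -0.0, 1.434]
ft_force: [0.2, 0.2, -1.2]
opening: 0.094
grip_force: 30.0
```

Emit:
arm_command([
  [0, 0, 1, 0, 0],
  [0, 0, 2, 0, 0],
  [0, 0, 2, 0, 0],
])

```text
t: 18.55
eef_pos: [514.2, -251.6, 101.3]
tcp_rot: [3.141, 0.0, 1.434]
ft_force: [-2.1, 1.8, 11.4]
opening: 0.094
grip_force: 30.0
```

Seated at the expected height. Release and retreat.

Emit:
arm_command([
  [0, 0, -0.5, 0, 0.1],
  [0, 0, -0.5, 0, 0.35],
  [0, 0, -0.5, 0, 0.35],
  [0, 0, -0.5, 0, 0.35],
  [0, 0, -0.5, 0, 0.35],
])

```text
t: 19.05
eef_pos: [514.0, -251.5, 100.5]
tcp_rot: [-3.141, -0.0, 1.434]
ft_force: [0.8, -0.1, 0.8]
opening: 0.337
grip_force: 0.0
```

Emit:
arm_command([
  [0, 0, -15, 0, 0.35],
  [0, 0, -40, 0, 0.35],
  [0, 0, -80, 0, 0.35],
  [0, 0, -80, 0, 0.35],
])

```text
t: 19.45
eef_pos: [515.5, -252.5, 185.0]
tcp_rot: [3.135, 0.003, 1.434]
ft_force: [-0.1, -0.3, -1.0]
opening: 0.35
grip_force: 0.0
```

Emit:
arm_command([
  [-40, 0, -20, 0, 0.5],
  [-80, 0, -20, 0, 0.5],
  [-80, 0, -20, 0, 0.5],
  [-80, 0, -20, 0, 0.5],
  [-80, 0, -20, 0, 0.5],
])

```text
t: 19.95
eef_pos: [502.9, -330.0, 200.0]
tcp_rot: [-3.141, -0.001, 1.434]
ft_force: [0.1, -0.9, 0.2]
opening: 0.496
grip_force: 0.0
```

Run:
```python
from h import *
shot('wrist','w6'); print(env.state()['t'],env.state()['eef_pos'])
a=-.136;X=np.array([np.cos(a),np.sin(a),0]);Y=np.array([-np.sin(a),np.cos(a),0]);Z=np.array([0,0,1.])
# bright-tab centroid on planes through tab top (z=130): change vs the empty cutter (w2)
for nm,S in(('grid',(426.7,-239.4)),('pusher',(514.2,-251.5))):
    O=np.array([*S,0])-X*20+Y*25+Z*130
    p=rect('w6',O,X,-Y,40,50,4).astype(float)
    g=p.mean(2); t=g>190; 
    n,l,st,c=cv2.connectedComponentsWithStats(t.astype(np.uint8))
    for i in np.argsort(-st[1:,4])[:3]+1: print(nm,'x',round(st[i,0]/4-20,1),round((st[i,0]+st[i,2])/4-20,1),'y',round(25-(st[i,1]+st[i,3])/4,1),round(25-st[i,1]/4,1),'area',st[i,4]/16, p[l==i].mean(0).round())
```

```text
20.0 [ 503.12007239 -329.85282311  200.18186355]
grid x -20.0 13.0 y -25.0 25.0 area 1302.4375 [191. 197. 214.]
pusher x -20.0 10.2 y -25.0 25.0 area 946.0 [213. 215. 217.]
pusher x 11.5 20.0 y -15.5 22.8 area 242.1875 [217. 206. 213.]
pusher x 12.2 20.0 y -25.0 -5.5 area 46.8125 [189. 200. 217.]
```

Both plates touched down at foot heights of 33.9 and 34.0 mm, against 34 for the sill, so neither slipped in the grip. The gripper is clear, so I'm handing in.

```bash
python3 -c "
from cell import env
print(env.job_done())"
```

```text
the job is handed in; nothing more can be done
None
```

The job is handed in at about 20 s of the 56 s allowed: the thick grid is in the front slot and the thick pusher, studs towards the grid, is in the ram's slot (by contact height both are home). The two thin-chip plates were left untouched in the strip, though no final picture was viewed and the hand-in returned no verdict.

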